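# Put the rack on standby battery, then pull the fuse carrier

### The arm

A 6-joint arm with a two-finger parallel gripper is mounted at the origin on the work surface. World frame = base frame: x ahead of the robot, y to its left, z up, the work surface at z = 0. Lengths are in m, angles in rad, forces in N, time in s.
With the tool pointing down it reaches from about 0.225 to 0.875 m from the base axis. Payload 3.4 kg.
Tool frame: the origin (TCP) lies between the finger pads; the fingertips stand 25 mm ahead of it and the grasp point (between the pads) lies 6 mm ahead of it (manip.tips_ahead is the distance from the TCP to the fingertips, in m); z points along the fingers, x is the direction in which the jaws open and shut, and the axes are right-handed (so a half turn about z gives the same grasp; the last joint's range is limited). The gripper opens to 85 mm and grips with 20 to 120 N. Pads are 22 mm wide; open, the fingers measure 114 mm over their backs; the gripper's body (76 mm by 85 mm) begins 54 mm behind the grasp point. The pads swing forward as they close: fully open they stand 13 mm farther back than shut.
Start: joints at [-1.358, 0.276, 1.505, -0, 1.361, -0.121], TCP at [0.188, -0.543, 0.256] pointing down, gripper open.
Joint ranges: [-2.89, 2.89], [-0.75, 2.08], [0.22, 2.7], [-1.18, 4.32], [0.11, 2.71], [-2.7, 2.7]. Speed limits (rad/s): [2.57, 2.57, 3.14, 3.14, 3.14, 3.14].

### API

Orientations are given as a unit quaternion [w, x, y, z].
In Python, from rig import manip gives the robot as it stands. The module is installed in compiled form; this text tells all that it offers.
- The arm moves only by the tool send_rows, never from a script. Its argument "plan" is a list of rows, each an object with "linear": the shift along the tool's x, y, z in m, a list of three; "delta_rot": the turn, a rotation vector about the tool's x, y, z in degrees, a list of three; "fingers": the finger opening in m, from 0 to 0.0854. A call has 1 to 12 rows; each row shifts and turns the pose as measured when the row begins, along the tool's axes as they then stand; what a row does not reach is not made up. A row lasts 1/12 s, in which the tool goes at most 41.7 mm and 7.16 degrees, less where a joint would pass 70% of its speed; a pose out of reach is approached as far as the arm can. A call with a gripper value outside its range is refused whole. The fingers move at their own pace and stop on an object; "force" is the grip in N (left out, the last holds). Time passes only in rows, so rows that do not move let the fingers close. It gives the time, the measured TCP pose, the force and the opening at its end, in the units of the state.
- manip.get_state(): the state, without advancing time (a new reading comes with each control period).
- manip.get_image(name): name is "scene" or "top"; returns the picture (480x640x3 uint8, red, green, blue); there is no depth.
- manip.camera_info(name): a dict with "K" (3x3 intrinsics, pixels), "rvec" (rotation vector, rad) and "tvec" (3), from world to camera coordinates, as OpenCV has them. Camera axes: x right, y down, z forward; pixel columns grow to the right and rows downward; lengths in m; the calibration is good to about 2 mm. A picture is of the moment at which its call begins. camera_info takes no time and is no camera call.
- manip.sign_off(): hands the job in, once; it reports no verdict.
Trained networks look in the newest picture that a camera, given by its name, has taken for a name from the list of things; names that differ only in an ending like _2 or _b are one class to them, and where a whole thing is asked for, a point or a joint stands for the part that bears it (a point fixed in the world has none). Each returns a list of dicts, best first, with "p" (0 to 1); they miss things now and then, are a little off and sometimes report something else, mostly with a low value. They report only what shows in the picture. A call takes as long as a camera call. They do not tell look-alikes from the thing itself.
- manip.find_in(thing, camera): "extent" ([left, top, right, bottom] in pixels, round what is visible of it).
- manip.masks_of(thing, camera): "pixels" (480x640 bool, what is visible of it) and "extent" ([left, top, right, bottom] in pixels, round what is visible of it).
The state is a dict: "clock": time; "qpos": joint angles; "qd": joint speeds; "effort": joint torques, N m; "position": TCP position; "ee_rot": TCP orientation; "contact_force": force on the tool from outside, world axes, zero at the start; "moment": the same for the moment, N m; "width": finger opening in m.
Only numpy, scipy, OpenCV 4.12 (cv2) and the standard library are available. Lean on these libraries where they do the work, as an engineer would, in place of code of your own. Each camera call takes 0.05 s, during which the arm holds its last target. There are 200 camera calls.

### The job

First put the equipment on standby power: slide the yellow battery along its shoe, towards the black terminal block, until it snaps past the two orange spring pawls and is fully home. Then pinch the two red side catches of the white fuse carrier together, lift the carrier straight up out of its grey base, and finish while still holding it, upright and still, by the pinched catches at least 10 cm above where it sat. Leave the spray can, meter, jar and screwdriver alone.

Things in the scene. Friction and masses are not known exactly. Their poses are not given: they have to be found in the camera images.
- shoe: Fixed aluminium shoe on the bench, robot's left or right: plate 130 mm (x) by 200 (y, -105 to +95) by 12 thick, steel rail along y; origin on the bench. Black terminal block, 74 mm wide, top at z 60, at y +69 to +89. Two grey pawl housings, top at z 42, at x +/-51 to +/-64, y 32 to 59, with orange spring noses next to the battery.
- standby (a joint): Travel (m) of the yellow battery along its shoe to the shoe's own +y, towards the black block. It cannot leave the rail. 0 = fully back (battery centre at shoe y -45 mm), 0.0695 = home (y +24.5). Starts at 0 to 0.03. Sliding takes about 2 N; from 0.051 its steel side bumps meet the pawls: about 7 N to get past 0.061, after which the pawls snap behind them, drive it home and hold it.
- battery_ridge (a point): Middle (78 mm above the bench) of the black grip ridge across the yellow battery's top; moves with it, axes as the shoe's. Ridge 50 mm long in shoe x, 16 thick in y, z 58 to 92 mm. Battery below it 60 mm (x) by 84 (y), z 18 to 58. Pinch the ridge from above across its 16 mm, or push the battery's rear (-y) end.
- fuse_base: Fixed grey fuse base on the bench, 80 mm (x) by 124 mm (y) by 50 mm high with an open well in its middle whose floor is 8 mm above the bench; brass screws 4 mm high on top at y +/-50. Origin on the bench at its centre. May stand on the robot's left or right.
- carrier: White fuse carrier, black cap, 33 mm (x) by 49 (y) by 104 high, 0.26 kg; origin at the centre of its underside, z up. Starts standing in the fuse_base well, axes parallel to the base's, origin 8 mm above the bench, 1 mm play; cap top 112 mm above the bench. Red catches on its +y and -y sides are barbed under the base's ledges: it cannot come out until both are pinched.
- carrier_grip (a point): On the carrier's axis at the height of its two red catch pads' centre: 77 mm above its origin (85 above the bench when seated). Pads face the carrier's +y and -y, each 26 mm wide (x), 38 tall (66 to 104 above the bench when seated); 56 mm over their outer faces when free, 42 when fully pinched. Base top lies 16 mm below the pads; space around them is free.
- catch_l (a joint): Inward travel (m) of the red catch on the carrier's +y side: 0 = sprung out, 0.007 = fully pinched. Its barb clears the ledge at about 0.005. Spring 2.4 N at 0, 6.6 N at full travel; returns by itself when let go.
- catch_r (a joint): The same for the red catch on the carrier's -y side.
- spray_can: Bystander: small upright blue spray can, 52 mm diameter, 120 mm tall, beyond the work; origin at the centre of its underside.
- meter: Bystander: orange handheld meter lying flat, 150 by 75 by 36 mm; origin at the centre of its underside.
- jar: Bystander: amber glass jar, 52 mm diameter, 70 mm tall, between the robot and the work; origin at the centre of its underside.
- driver: Bystander: screwdriver lying flat on the bench between the shoe and the fuse base, 180 mm long; origin under its middle.
Things that resemble listed ones, but are neither listed nor needed, are in the scene too. Of the things that look like the shoe, the largest one is meant.

How it is judged:
By the outcome, as a careful person would: the job done as asked, in the order asked, and still so for the second after the job is handed in, while the arm keeps its last pose, push and grip.
It also fails if it takes over 58 s, if anything falls off the work surface, if the arm or the gripper's body presses on something with over 40 N, if the wrist force passes 120 N, or if a joint passes its speed limit or range.

## Working session

There is one attempt and no reset: what is moved stays moved. The work goes in short steps, Python scripts to look and compute and a tool call to move; the robot and the scene stay as the last step left them, time stands still between calls to the robot, and variables do not carry over. Pictures are saved under pics/ and viewed, about 8 in all and at most 12, crops included, and the job is handed in when it is done.

Besides the shell and the picture viewer there is one more tool, called after "Emit:" as name(argument=value, ...) on one line, values as JSON. send_rows: Moves the arm, as the interface text tells. Its arguments: {"type":"object","properties":{"plan":{"type":"array","items":{"type":"object","properties":{"linear":{"type":"array","items":{"type":"number"}},"delta_rot":{"type":"array","items":{"type":"number"}},"fingers":{"type":"number"}}}},"force":{"type":"number"}},"required":["plan"]}

```bash
mkdir -p pics; cat > h.py <<'E'
import numpy as np,cv2
from rig import manip
from scipy.spatial.transform import Rotation as R
def cam(n):
    c=manip.camera_info(n); K=np.array(c['K'],float); r=np.array(c['rvec'],float); t=np.array(c['tvec'],float).reshape(3)
    return K,r,t
def proj(P,n):
    K,r,t=cam(n); return cv2.projectPoints(np.atleast_2d(np.array(P,float)),r,t,K,None)[0].reshape(-1,2)
def ray(uv,z,n):
    K,r,t=cam(n); M=cv2.Rodrigues(r)[0]; uv=np.atleast_2d(uv).astype(float)
    d=np.c_[uv,np.ones(len(uv))]@np.linalg.inv(K).T@M; o=-M.T@t
    return o+d*((z-o[2])/d[:,2:])
def save(n,f,crop=None,s=1):
    im=manip.get_image(n)[:,:,::-1].copy()
    if crop: im=im[crop[1]:crop[3],crop[0]:crop[2]]
    cv2.imwrite('pics/'+f,cv2.resize(im,None,fx=s,fy=s,interpolation=cv2.INTER_CUBIC))
E
python3 - <<'E'
from h import *
a=manip.get_image('scene');b=manip.get_image('top')
for n,i in(('scene',a),('top',b)):
    cv2.imwrite(f'pics/{n}0.png',i[:,:,::-1])
    K,r,t=cam(n); print(n,K.tolist(),(-cv2.Rodrigues(r)[0].T@t).round(3))
for th in ['shoe','battery_ridge','fuse_base','carrier','jar','spray_can','meter','driver']:
    for n in('top','scene'):
        print(th,n,[(np.round(d['extent']).tolist(),round(d['p'],2)) for d in manip.find_in(th,n)])
s=manip.get_state();print({k:np.round(v,3).tolist() for k,v in s.items()})
E
```

```text
scene [[436.407710490876, 0.0, 319.1400157844991], [0.0, 436.407710490876, 241.25448819121232], [0.0, 0.0, 1.0]] [ 1.262 -0.284  0.724]
top [[490.924717084328, 0.0, 316.50333928583166], [0.0, 490.924717084328, 230.02393034798817], [0.0, 0.0, 1.0]] [ 0.484 -0.03   0.926]
shoe top [([405.0, 325.0, 495.0, 395.0], 0.87), ([430.0, 74.0, 517.0, 141.0], 0.81), ([402.0, 174.0, 524.0, 266.0], 0.68)]
shoe scene [([151.0, 253.0, 263.0, 346.0], 0.98), ([165.0, 349.0, 262.0, 438.0], 0.83), ([167.0, 203.0, 233.0, 250.0], 0.73)]
battery_ridge top [([472.0, 82.0, 513.0, 118.0], 0.85), ([446.0, 337.0, 485.0, 375.0], 0.74), ([459.0, 191.0, 515.0, 233.0], 0.63)]
battery_ridge scene [([172.0, 372.0, 218.0, 418.0], 0.77), ([393.0, 193.0, 403.0, 212.0], 0.73), ([174.0, 210.0, 204.0, 239.0], 0.69), ([160.0, 276.0, 212.0, 318.0], 0.65)]
fuse_base top [([137.0, 229.0, 220.0, 298.0], 0.56)]
fuse_base scene [([378.0, 197.0, 431.0, 240.0], 0.64)]
carrier top [([145.0, 254.0, 190.0, 278.0], 0.94)]
carrier scene [([394.0, 182.0, 420.0, 215.0], 0.56)]
jar top [([318.0, 317.0, 346.0, 351.0], 0.85), ([400.0, 174.0, 523.0, 268.0], 0.53)]
jar scene [([276.0, 198.0, 297.0, 226.0], 0.63)]
spray_can top [([366.0, 104.0, 401.0, 151.0], 0.9)]
spray_can scene [([282.0, 284.0, 314.0, 349.0], 0.64), ([302.0, 231.0, 338.0, 282.0], 0.33)]
meter top [([267.0, 94.0, 315.0, 177.0], 0.67)]
meter scene [([341.0, 272.0, 409.0, 345.0], 0.57)]
driver top [([310.0, 192.0, 327.0, 283.0], 0.55)]
driver scene [([303.0, 230.0, 336.0, 281.0], 0.62)]
{'clock': 0.9, 'qpos': [-1.358, 0.276, 1.505, 0.0, 1.361, -0.121], 'qd': [-0.001, -0.001, 0.001, -0.0, -0.0, -0.001], 'effort': [-0.002, -41.665, -24.61, -0.001, -0.0, -0.0], 'position': [0.188, -0.543, 0.256], 'ee_rot': [0.0, 0.815, -0.58, 0.0], 'contact_force': [-0.01, -0.642, -0.472], 'moment': [-0.002, -0.013, -0.031], 'width': 0.085}
```

View pics/top0.png

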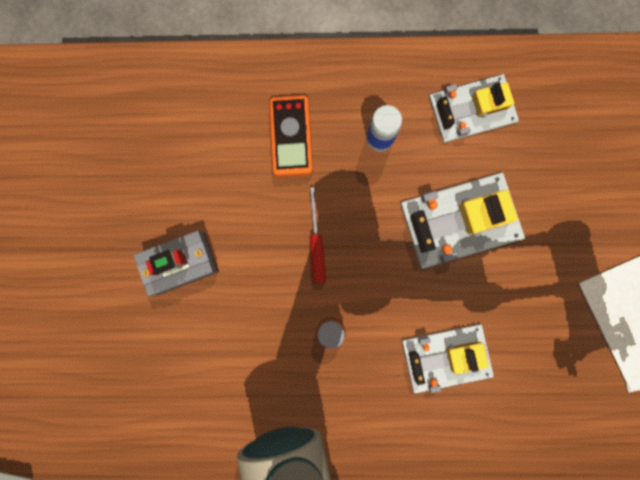

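View pics/scene0.png

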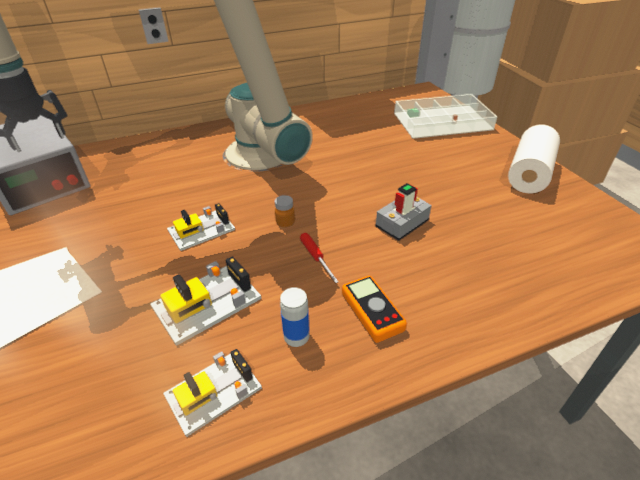

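Top view: the shoe look-alikes are at (474,107), (463,220) and (448,360). The middle one is the largest, so it is the shoe. The fuse base and carrier are at (177,263), and there is only one of them. Next is a close crop of each.

```bash
python3 - <<'E'
from h import *
im=manip.get_image('top')[:,:,::-1]
a=cv2.resize(im[165:275,395:530],None,fx=5,fy=5,interpolation=cv2.INTER_CUBIC)
b=cv2.resize(im[215:305,125:230],None,fx=6,fy=6,interpolation=cv2.INTER_CUBIC)
cv2.imwrite('pics/shoe.png',a);cv2.imwrite('pics/fuse.png',b)
E
```

```text
(no output)
```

View pics/shoe.png

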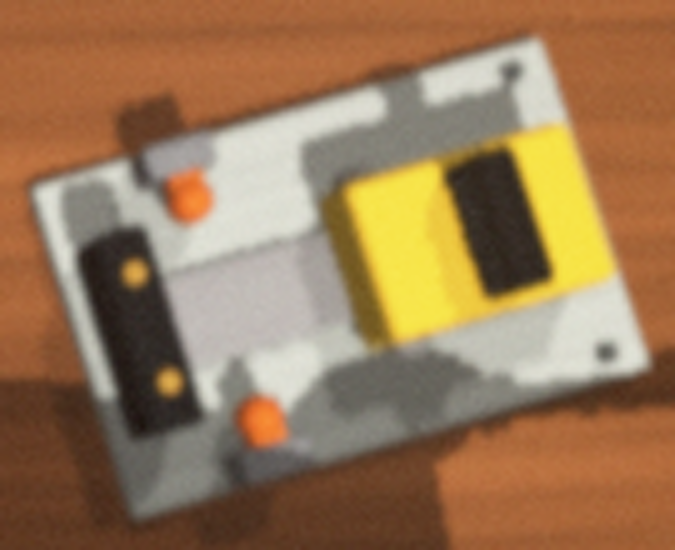

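View pics/fuse.png

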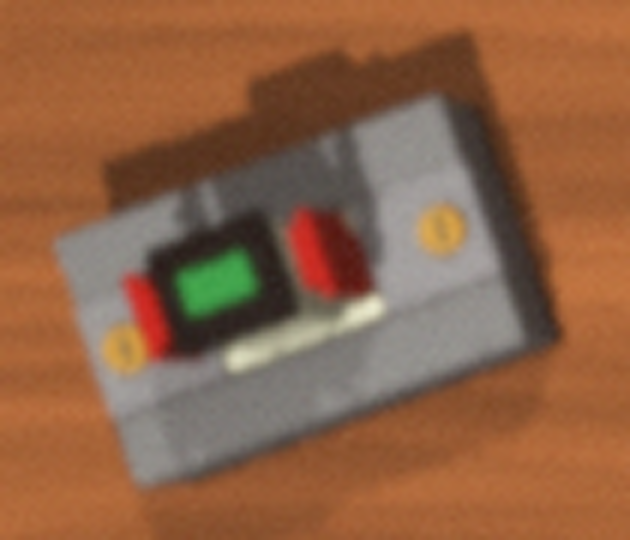

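The crops confirm both choices. The shoe plate corners in the crop are (32,187), (542,38), (650,370) and (132,520). The base screws are at (442,230) and (126,349). The battery is near the back of its travel. Next I work out the poses.

```bash
python3 - <<'E'
from h import *
def W(pts,s,o,z): return ray(np.array(pts)/s+o,z,'top')[:,:2]
o=np.array([395,165])
c=W([(32,187),(542,38),(650,370),(132,520)],5,o,.012) # (+x? ,+y)
print('plate',c.round(4).tolist(),'len',[np.linalg.norm(c[i]-c[(i+1)%4]).round(4) for i in range(4)])
ey=(c[0]-c[1]+c[3]-c[2]); ey/=np.linalg.norm(ey); ex=np.array([ey[1],-ey[0]])
org=c.mean(0)+ey*.005
print('shoe yaw of ey deg',np.degrees(np.arctan2(ey[1],ey[0])).round(2),'ex',ex,'org',org.round(4))
r=W([(446,165),(512,148),(551,278),(490,297)],5,o,.092)
print('ridge',r.mean(0).round(4),'shoe coords',(r.mean(0)-org)@ex,(r.mean(0)-org)@ey, 'travel',(r.mean(0)-org)@ey+.045)
o=np.array([125,215])
s=W([(126,349),(442,230)],6,o,.054); d=s[0]-s[1]
print('screws',s.round(4).tolist(),np.linalg.norm(d),'mid',s.mean(0).round(4),'dir',np.degrees(np.arctan2(d[1],d[0])).round(2))
b=W([(55,240),(440,95),(530,345),(145,488)],6,o,.05);print('base',b.mean(0).round(4),[np.linalg.norm(b[i]-b[(i+1)%4]).round(4) for i in range(4)])
e=(b[0]-b[1]+b[3]-b[2]);print('dir',np.degrees(np.arctan2(e[1],e[0])).round(2))
k=W([(148,253),(265,210),(300,318),(185,357)],6,o,.112);print('cap',k.mean(0).round(4))
for n in('jar','spray_can'):
    x=manip.find_in(n,'top')[0]['extent'];print(n,x,ray([(x[0]+x[2])/2,(x[1]+x[3])/2],.06,'top'))
# tool yaw: tool x axis dir now
st=manip.get_state();q=st['ee_rot'];M=R.from_quat([q[1],q[2],q[3],q[0]]).as_matrix();print(M.round(3).tolist(),np.degrees(np.arctan2(M[1,0],M[0,0])))
# scene check of ridge
print(proj([[*r.mean(0),.092],[*s[0],.054],[*s[1],.054]],'scene'))
E
```

```text
plate [[0.619, -0.1726], [0.6729, -0.365], [0.5475, -0.399], [0.4941, -0.2062]] len [np.float64(0.1998), np.float64(0.1299), np.float64(0.2001), np.float64(0.1293)]
shoe yaw of ey deg 105.57 ex [0.9632972  0.26843715] org [ 0.582  -0.2809]
ridge [ 0.5931 -0.3185] shoe coords 0.0005373457567943692 -0.03916838120593342 travel 0.00583161879406658
screws [[0.4914, 0.2911], [0.5257, 0.1972]] 0.09998111812351257 mid [0.5086 0.2441] dir 110.07
base [0.5081 0.2429] [np.float64(0.1229), np.float64(0.0801), np.float64(0.1217), np.float64(0.0794)]
dir 109.94
cap [0.5085 0.2426]
jar [317.0, 316.8, 345.1, 347.7] [[ 0.38565931 -0.03724535  0.06      ]]
spray_can [368.1, 107.0, 400.2, 150.3] [[ 0.74644458 -0.13762471  0.06      ]]
[[0.328, -0.945, 0.0], [-0.945, -0.328, -0.0], [0.0, -0.0, -1.0]] -70.87743357720561
[[181.83419504 280.62686946]
 [415.47932137 198.83173305]
 [390.22645428 214.88668344]]
```

Emit:
send_rows(plan=[{"linear": [-0.0066,-0.038,0],"delta_rot": [0,0,0.3],"fingers": 0.045},{"linear": [-0.0066,-0.038,0],"delta_rot": [0,0,0.3],"fingers": 0.045},{"linear": [-0.0066,-0.038,0],"delta_rot": [0,0,0.3],"fingers": 0.045},{"linear": [-0.0066,-0.038,0],"delta_rot": [0,0,0.3],"fingers": 0.045},{"linear": [-0.0066,-0.038,0],"delta_rot": [0,0,0.3],"fingers": 0.045},{"linear": [-0.0066,-0.038,0],"delta_rot": [0,0,0.3],"fingers": 0.045},{"linear": [-0.0066,-0.038,0],"delta_rot": [0,0,0.3],"fingers": 0.045},{"linear": [-0.0066,-0.038,0],"delta_rot": [0,0,0.3],"fingers": 0.045},{"linear": [-0.0066,-0.038,0],"delta_rot": [0,0,0.3],"fingers": 0.045},{"linear": [-0.0066,-0.038,0],"delta_rot": [0,0,0.3],"fingers": 0.045},{"linear": [-0.0066,-0.038,0],"delta_rot": [0,0,0.3],"fingers": 0.045},{"linear": [-0.0066,-0.038,0],"delta_rot": [0,0,0.3],"fingers": 0.045}], force=40)

```text
clock: 2.05
position: [0.6111, -0.3306, 0.2548]
ee_rot: [0.004, 0.791, -0.612, 0.001]
contact_force: [0.5, -0.9, -0.3]
width: 0.0447
```

```bash
cat >> h.py <<'E'
def goto(p,yaw):
    st=manip.get_state();q=st['ee_rot'];M=R.from_quat([q[1],q[2],q[3],q[0]])
    y=np.radians(yaw);c,s=np.cos(y),np.sin(y)
    T=R.from_matrix(np.array([[c,s,0],[s,-c,0],[0,0,-1]]))
    print('clk',st['clock'],'pos',np.round(st['position'],4),'lin(mm)',(M.inv().apply(np.array(p)-st['position'])*1000).round(1),'rot(deg)',np.degrees((M.inv()*T).as_rotvec()).round(2),'F',np.round(st['contact_force'],1),'w',round(st['width'],4))
E
python3 -c "
from h import *
goto([.593,-.3185,.091],-74.43)"
```

```text
clk 2.05 pos [ 0.6111 -0.3306  0.2548] lin(mm) [-17.2  13.7 163.8] rot(deg) [ 0.27 -0.33 -1.09] F [ 0.5 -0.9 -0.3] w 0.0447
```

Emit:
send_rows(plan=[{"linear": [-0.009,0.007,0.02],"delta_rot": [0.14,-0.16,-0.5],"fingers": 0.045},{"linear": [-0.008,0.0065,0.03],"delta_rot": [0.13,-0.16,-0.5],"fingers": 0.045},{"linear": [0,0,0.03],"delta_rot": [0,0,0],"fingers": 0.045},{"linear": [0,0,0.01],"delta_rot": [0,0,0],"fingers": 0.045},{"linear": [0,0,0],"delta_rot": [0,0,0],"fingers": 0.045}])

```text
clock: 2.47
position: [0.6067, -0.3115, 0.1624]
ee_rot: [-0.003, 0.8, -0.6, 0.005]
contact_force: [-0.0, -0.2, -0.8]
width: 0.0452
```

```bash
python3 -c "
from h import *
goto([.593,-.3185,.091],-74.43)
save('scene','s1.png',(120,180,320,380),4)"
```

```text
clk 2.4667 pos [ 0.6067 -0.3115  0.1624] lin(mm) [ 2.5 15.9 71.3] rot(deg) [-0.62 -0.26  0.65] F [-0.  -0.2 -0.8] w 0.0452
```

View pics/s1.png

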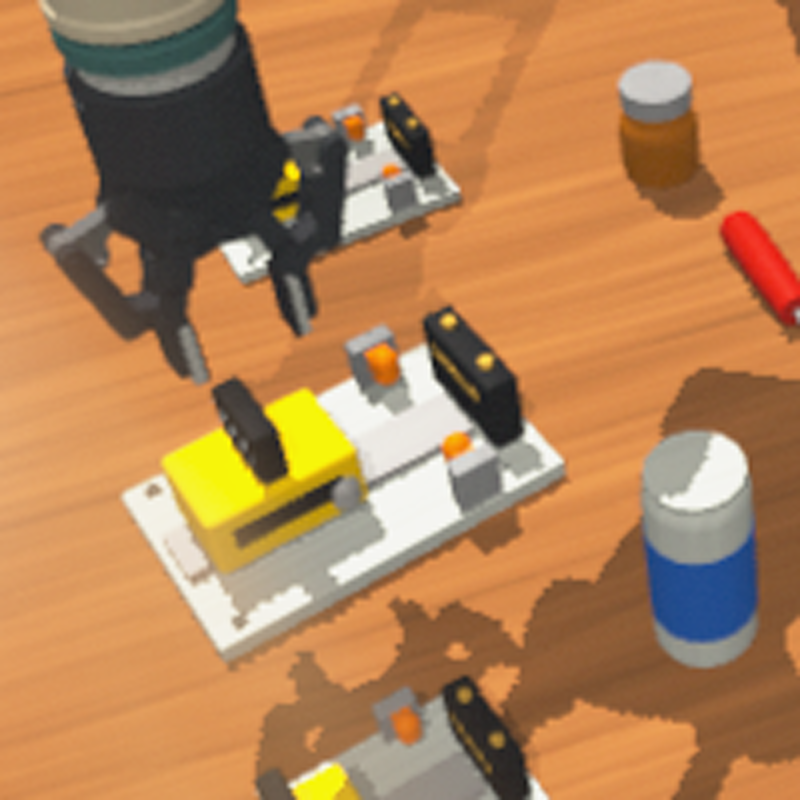

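The gripper is in line above the ridge (crop 250,430), with the fingers astride it in shoe y. I go down with a 16 mm sideways correction.

Emit:
send_rows(plan=[{"linear": [0.0025,0.016,0],"delta_rot": [-0.6,-0.3,0.6],"fingers": 0.045},{"linear": [0,0,0.02],"delta_rot": [0,0,0],"fingers": 0.045},{"linear": [0,0,0],"delta_rot": [0,0,0],"fingers": 0.045}])

```text
clock: 2.77
position: [0.5923, -0.3222, 0.1476]
ee_rot: [0.0, 0.796, -0.605, 0.003]
contact_force: [-2.0, 0.9, -0.8]
width: 0.0452
```

```bash
python3 -c "
from h import *
goto([.593,-.3185,.091],-74.43)"
```

```text
clk 2.7667 pos [ 0.5923 -0.3222  0.1476] lin(mm) [-3.6 -1.5 56.6] rot(deg) [-0.19 -0.32 -0.06] F [-2.   0.9 -0.8] w 0.0452
```

Emit:
send_rows(plan=[{"linear": [-0.0035,-0.0015,0.02],"delta_rot": [-0.2,-0.3,0],"fingers": 0.045},{"linear": [0,0,0.02],"delta_rot": [0,0,0],"fingers": 0.045},{"linear": [0,0,0.015],"delta_rot": [0,0,0],"fingers": 0.045},{"linear": [0,0,0],"delta_rot": [0,0,0],"fingers": 0.045}])

```text
clock: 3.1
position: [0.5943, -0.3257, 0.1018]
ee_rot: [0.001, 0.795, -0.607, 0.008]
contact_force: [1.0, 0.9, 0.2]
width: 0.0452
```

```bash
python3 -c "
from h import *
goto([.593,-.3185,.091],-74.43)"
```

```text
clk 3.1 pos [ 0.5943 -0.3257  0.1018] lin(mm) [-7.4 -0.5 10.7] rot(deg) [-0.44 -0.76 -0.34] F [1.  0.9 0.2] w 0.0452
```

Emit:
send_rows(plan=[{"linear": [-0.007,0,0.003],"delta_rot": [-0.4,-0.8,-0.3],"fingers": 0.045},{"linear": [0,0,0.007],"delta_rot": [0,0,0],"fingers": 0.045},{"linear": [0,0,0],"delta_rot": [0,0,0],"fingers": 0.01},{"linear": [0,0,0],"delta_rot": [0,0,0],"fingers": 0.01},{"linear": [0,0,0],"delta_rot": [0,0,0],"fingers": 0.01},{"linear": [0,0,0],"delta_rot": [0,0,0],"fingers": 0.01}], force=50)

```text
clock: 3.6
position: [0.594, -0.3221, 0.0985]
ee_rot: [-0.0, 0.796, -0.605, 0.004]
contact_force: [0.6, -0.5, -6.1]
width: 0.0146
```

```bash
python3 -c "
from h import *
goto([.593,-.3185,.091],-74.43)"
```

```text
clk 3.6 pos [ 0.594  -0.3221  0.0985] lin(mm) [-3.8  0.1  7.5] rot(deg) [-0.31 -0.35 -0.09] F [ 0.6 -0.5 -6.1] w 0.0146
```

The ridge is gripped (14.6 mm opening). I pull along shoe +y, which is tool −x, by about 64 mm.

Emit:
send_rows(plan=[{"linear": [-0.008,0,0],"delta_rot": [0,0,0],"fingers": 0.01},{"linear": [-0.01,0,0],"delta_rot": [0,0,0],"fingers": 0.01},{"linear": [-0.01,0,0],"delta_rot": [0,0,0],"fingers": 0.01},{"linear": [-0.01,0,0],"delta_rot": [0,0,0],"fingers": 0.01},{"linear": [-0.01,0,0],"delta_rot": [0,0,0],"fingers": 0.01}])

```text
clock: 4.02
position: [0.5809, -0.2758, 0.0985]
ee_rot: [0.001, 0.796, -0.606, 0.006]
contact_force: [0.5, -2.1, -0.7]
width: 0.0145
```

```bash
python3 -c "
from h import *
goto([.5757,-.2573,.0985],-74.43)"
```

```text
clk 4.0167 pos [ 0.5809 -0.2758  0.0985] lin(mm) [-19.3   0.1  -0.2] rot(deg) [-0.35 -0.67 -0.11] F [ 0.5 -2.1 -0.7] w 0.0145
```

Emit:
send_rows(plan=[{"linear": [-0.008,0,0],"delta_rot": [0,0,0],"fingers": 0.01},{"linear": [-0.008,0,0],"delta_rot": [0,0,0],"fingers": 0.01},{"linear": [-0.006,0,0],"delta_rot": [0,0,0],"fingers": 0.01},{"linear": [-0.003,0,0],"delta_rot": [0,0,0],"fingers": 0.01},{"linear": [0,0,0],"delta_rot": [0,0,0],"fingers": 0.01}])

```text
clock: 4.43
position: [0.5752, -0.2556, 0.0985]
ee_rot: [0.007, 0.797, -0.603, 0.016]
contact_force: [0.1, -1.6, -1.3]
width: 0.0151
```

```bash
python3 -c "
from h import *
goto([.5754,-.2573,.0985],-74.43)"
```

```text
clk 4.4333 pos [ 0.5752 -0.2556  0.0985] lin(mm) [1.7 0.3 0.1] rot(deg) [-0.41 -1.93  0.22] F [ 0.1 -1.6 -1.3] w 0.0151
```

Emit:
send_rows(plan=[{"linear": [-0.006,0,0],"delta_rot": [-0.2,-1,0],"fingers": 0.01},{"linear": [-0.006,0,0],"delta_rot": [-0.2,-1,0],"fingers": 0.01},{"linear": [-0.006,0,0],"delta_rot": [0,0,0],"fingers": 0.01}])

```text
clock: 4.68
position: [0.5752, -0.2552, 0.0985]
ee_rot: [0.01, 0.799, -0.602, 0.016]
contact_force: [2.1, -17.3, -8.1]
width: 0.0149
```

```bash
python3 -c "
from h import *
goto([.5754,-.2573,.0985],-74.43)"
```

```text
clk 4.6833 pos [ 0.5752 -0.2552  0.0985] lin(mm) [2.  0.4 0.1] rot(deg) [-0.18 -2.1   0.45] F [  2.1 -17.3  -8.1] w 0.0149
```

It is at a hard stop: 17 N of push and no further motion, at the expected home position. I release, rise and verify.

Emit:
send_rows(plan=[{"linear": [0,0,0],"delta_rot": [0,0,0],"fingers": 0.045},{"linear": [0,0,0],"delta_rot": [0,0,0],"fingers": 0.045},{"linear": [0,0,0],"delta_rot": [0,0,0],"fingers": 0.045},{"linear": [0,0,-0.02],"delta_rot": [0,-1,0],"fingers": 0.045},{"linear": [0,0,-0.03],"delta_rot": [0,-1,0],"fingers": 0.045},{"linear": [0,0,-0.04],"delta_rot": [0,0,0],"fingers": 0.085},{"linear": [0,0,-0.04],"delta_rot": [0,0,0],"fingers": 0.085},{"linear": [0,0,-0.02],"delta_rot": [0,0,0],"fingers": 0.085}])

```text
clock: 5.35
position: [0.5692, -0.2438, 0.2479]
ee_rot: [-0.003, 0.799, -0.601, -0.011]
contact_force: [0.3, 0.1, -0.4]
width: 0.0794
```

```bash
python3 -c "
from h import *
goto([.5085,.2435,.25],-69.95)
save('scene','s2.png',(120,180,320,380),4)"
```

```text
clk 5.35 pos [ 0.5692 -0.2438  0.2479] lin(mm) [-485.   -76.6    7.6] rot(deg) [ 0.4   1.23 -3.98] F [ 0.3  0.1 -0.4] w 0.0794
```

View pics/s2.png

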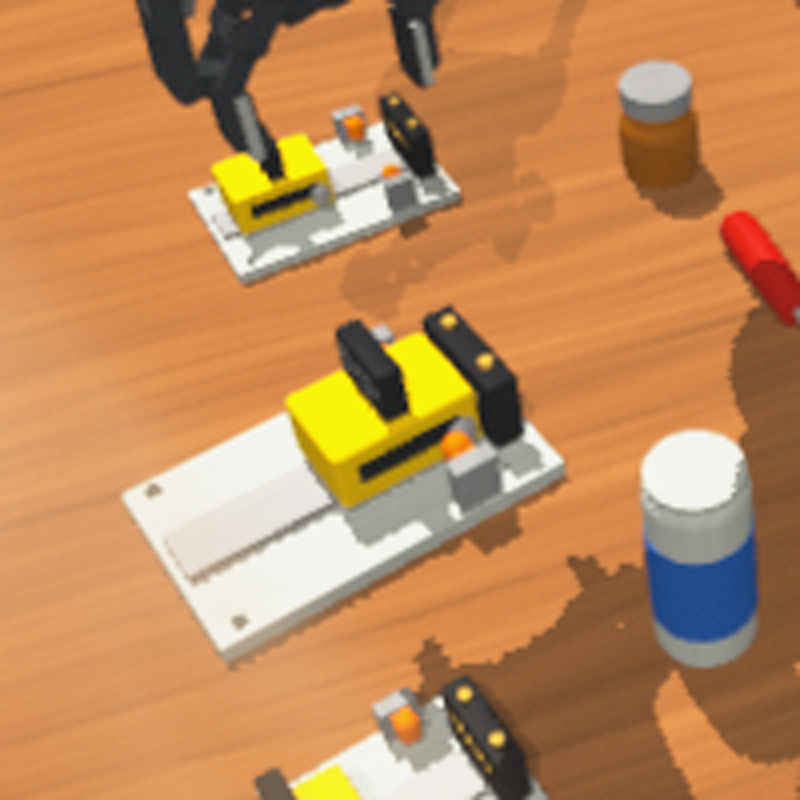

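The picture shows the battery at (400,410) in the crop, hard against the black block and held behind the orange nose at (457,440), so it is home. Next I traverse to the carrier.

Emit:
send_rows(plan=[{"linear": [-0.036,-0.0055,0],"delta_rot": [0,0.1,-0.3],"fingers": 0.085},{"linear": [-0.036,-0.0055,0],"delta_rot": [0,0.1,-0.3],"fingers": 0.085},{"linear": [-0.036,-0.0055,0],"delta_rot": [0,0.1,-0.3],"fingers": 0.085},{"linear": [-0.036,-0.0055,0],"delta_rot": [0,0.1,-0.3],"fingers": 0.085},{"linear": [-0.036,-0.0055,0],"delta_rot": [0,0.1,-0.3],"fingers": 0.085},{"linear": [-0.036,-0.0055,0],"delta_rot": [0,0.1,-0.3],"fingers": 0.085},{"linear": [-0.036,-0.0055,0],"delta_rot": [0,0.1,-0.3],"fingers": 0.085},{"linear": [-0.036,-0.0055,0],"delta_rot": [0,0.1,-0.3],"fingers": 0.085},{"linear": [-0.036,-0.0055,0],"delta_rot": [0,0.1,-0.3],"fingers": 0.085},{"linear": [-0.036,-0.0055,0],"delta_rot": [0,0.1,-0.3],"fingers": 0.085},{"linear": [-0.036,-0.0055,0],"delta_rot": [0,0.1,-0.3],"fingers": 0.085},{"linear": [-0.036,-0.0055,0],"delta_rot": [0,0.1,-0.3],"fingers": 0.085}])

```text
clock: 6.4
position: [0.4919, 0.2097, 0.2581]
ee_rot: [-0.002, 0.817, -0.577, 0.001]
contact_force: [-0.2, 0.0, -0.5]
width: 0.0851
```

```bash
python3 -c "
from h import *
goto([.5085,.2435,.17],-69.95)"
```

```text
clk 6.4 pos [0.4919 0.2097 0.2581] lin(mm) [-26.3 -26.6  88.2] rot(deg) [-0.22  0.02 -0.55] F [-0.2  0.  -0.5] w 0.0851
```

Emit:
send_rows(plan=[{"linear": [-0.013,-0.013,0.02],"delta_rot": [-0.1,0,-0.3],"fingers": 0.085},{"linear": [-0.013,-0.013,0.02],"delta_rot": [-0.1,0,-0.2],"fingers": 0.085},{"linear": [0,0,0.02],"delta_rot": [0,0,0],"fingers": 0.085},{"linear": [0,0,0],"delta_rot": [0,0,0],"fingers": 0.085}])

```text
clock: 6.73
position: [0.5002, 0.2572, 0.1985]
ee_rot: [-0.004, 0.823, -0.568, -0.003]
contact_force: [-0.9, 0.2, -1.1]
width: 0.085
```

```bash
python3 -c "
from h import *
goto([.5085,.2435,.083],-69.95)"
```

```text
clk 6.7333 pos [0.5002 0.2572 0.1985] lin(mm) [ 16.8  -2.5 115.3] rot(deg) [-0.15  0.53  0.75] F [-0.9  0.2 -1.1] w 0.085
```

Emit:
send_rows(plan=[{"linear": [0.0165,-0.0025,0.0],"delta_rot": [-0.1,0.5,0.7],"fingers": 0.085},{"linear": [0,0,0.018],"delta_rot": [0,0,0],"fingers": 0.085},{"linear": [0,0,0],"delta_rot": [0,0,0],"fingers": 0.085}])

```text
clock: 6.98
position: [0.5067, 0.243, 0.1812]
ee_rot: [0.0, 0.82, -0.572, -0.001]
contact_force: [-2.0, -0.6, -0.6]
width: 0.0851
```

```bash
python3 -c "
from h import *
goto([.5085,.2435,.09],-69.95)"
```

```text
clk 6.9833 pos [0.5067 0.243  0.1812] lin(mm) [ 0.2 -1.9 91.2] rot(deg) [0.05 0.05 0.16] F [-2.  -0.6 -0.6] w 0.0851
```

Emit:
send_rows(plan=[{"linear": [0,-0.002,0.02],"delta_rot": [0,0,0],"fingers": 0.085},{"linear": [0,0,0.02],"delta_rot": [0,0,0],"fingers": 0.085},{"linear": [0,0,0.012],"delta_rot": [0,0,0],"fingers": 0.085},{"linear": [0,0,0],"delta_rot": [0,0,0],"fingers": 0.085}])

```text
clock: 7.32
position: [0.512, 0.2413, 0.1346]
ee_rot: [-0.003, 0.819, -0.574, 0.003]
contact_force: [0.2, -0.3, -0.1]
width: 0.085
```

```bash
python3 -c "
from h import *
goto([.5085,.2435,.09],-69.95)"
```

```text
clk 7.3167 pos [0.512  0.2413 0.1346] lin(mm) [-3.3  2.9 44.6] rot(deg) [-0.47 -0.03 -0.09] F [ 0.2 -0.3 -0.1] w 0.085
```

Emit:
send_rows(plan=[{"linear": [-0.003,0.003,0.008],"delta_rot": [-0.4,0,0],"fingers": 0.085},{"linear": [0,0,0.015],"delta_rot": [0,0,0],"fingers": 0.085},{"linear": [0,0,0.012],"delta_rot": [0,0,0],"fingers": 0.085},{"linear": [0,0,0],"delta_rot": [0,0,0],"fingers": 0.085}])

```text
clock: 7.65
position: [0.5111, 0.2425, 0.1043]
ee_rot: [-0.003, 0.818, -0.575, 0.003]
contact_force: [-0.5, -0.4, -0.6]
width: 0.0851
```

```bash
python3 -c "
from h import *
goto([.5085,.2435,.09],-69.95)
save('scene','s3.png',(340,120,480,260),5)"
```

```text
clk 7.65 pos [0.5111 0.2425 0.1043] lin(mm) [-1.8  2.2 14.3] rot(deg) [-0.51 -0.05 -0.29] F [-0.5 -0.4 -0.6] w 0.0851
```

View pics/s3.png

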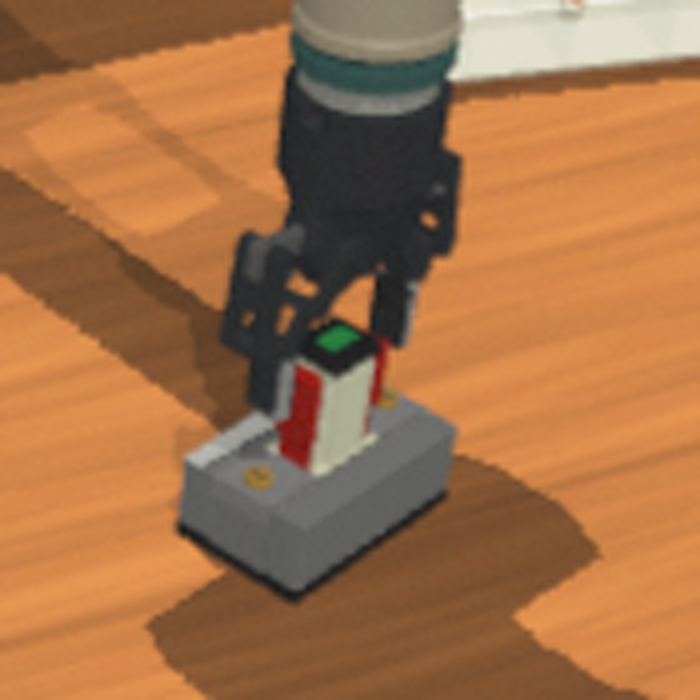

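Left finger (285,400) and right finger (400,345) stand astride the red catches, and their midpoint (342,372) is on the carrier axis. I go down the last 14 mm and pinch.

Emit:
send_rows(plan=[{"linear": [-0.002,0.002,0.008],"delta_rot": [-0.5,0,-0.3],"fingers": 0.085},{"linear": [0,0,0.008],"delta_rot": [0,0,0],"fingers": 0.085},{"linear": [0,0,0],"delta_rot": [0,0,0],"fingers": 0.06},{"linear": [0,0,0],"delta_rot": [0,0,0],"fingers": 0.06}])

```text
clock: 8.03
position: [0.5113, 0.2448, 0.0918]
ee_rot: [-0.003, 0.819, -0.573, 0.003]
contact_force: [0.4, 0.5, 1.0]
width: 0.0633
```

```bash
python3 -c "
from h import *
goto([.5085,.2435,.09],-69.95)"
```

```text
clk 8.0333 pos [0.5113 0.2448 0.0918] lin(mm) [0.3 3.  1.7] rot(deg) [-0.42 -0.05  0.02] F [0.4 0.5 1. ] w 0.0633
```

Emit:
send_rows(plan=[{"linear": [0,0.003,0],"delta_rot": [-0.4,0,0],"fingers": 0.06},{"linear": [0,0,0],"delta_rot": [0,0,0],"fingers": 0.03},{"linear": [0,0,0],"delta_rot": [0,0,0],"fingers": 0.03},{"linear": [0,0,0],"delta_rot": [0,0,0],"fingers": 0.03},{"linear": [0,0,0],"delta_rot": [0,0,0],"fingers": 0.03},{"linear": [0,0,0],"delta_rot": [0,0,0],"fingers": 0.03}], force=50)

```text
clock: 8.53
position: [0.5085, 0.2457, 0.0952]
ee_rot: [-0.002, 0.819, -0.573, 0.0]
contact_force: [0.1, 0.1, -2.2]
width: 0.037
```

```bash
python3 -c "
from h import *
goto([.5085,.2435,.09],-69.95)"
```

```text
clk 8.5333 pos [0.5085 0.2457 0.0952] lin(mm) [2.  0.8 5.2] rot(deg) [-0.19  0.12 -0.01] F [ 0.1  0.1 -2.2] w 0.037
```

The catches are pinched (37 mm opening). I lift slowly and watch the force.

Emit:
send_rows(plan=[{"linear": [0,0,-0.006],"delta_rot": [0,0,0],"fingers": 0.03},{"linear": [0,0,-0.008],"delta_rot": [0,0,0],"fingers": 0.03},{"linear": [0,0,-0.01],"delta_rot": [0,0,0],"fingers": 0.03}])

```text
clock: 8.78
position: [0.5074, 0.2448, 0.1176]
ee_rot: [0.0, 0.819, -0.573, -0.001]
contact_force: [1.8, 0.1, -3.4]
width: 0.0369
```

```bash
python3 -c "
from h import *
goto([.5085,.2457,.25],-69.95)
save('scene','s4.png',(340,120,480,260),5)"
```

```text
clk 8.7833 pos [0.5074 0.2448 0.1176] lin(mm) [  -0.7   -1.1 -132.4] rot(deg) [ 0.08  0.08 -0.  ] F [ 1.8  0.1 -3.4] w 0.0369
```

View pics/s4.png

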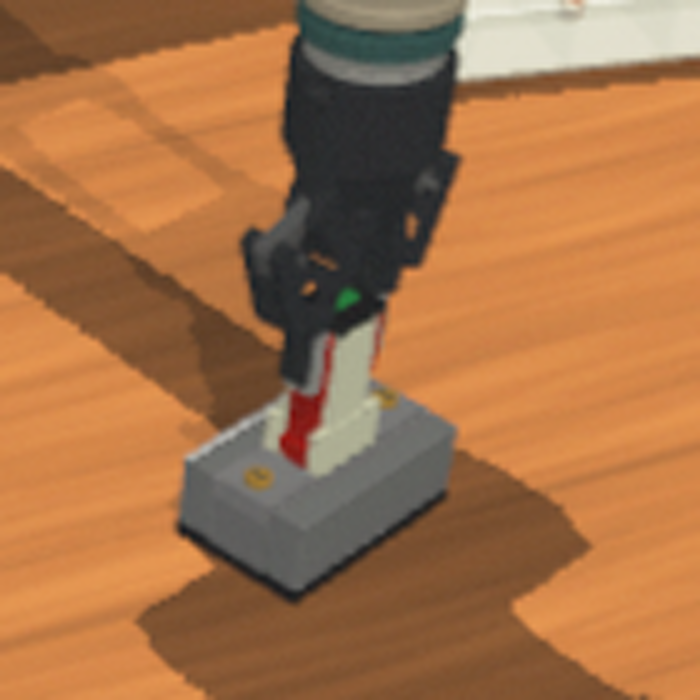

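The carrier is coming up cleanly: its skirt shows above the base at (345,435), and the load is close to its weight. I go on up.

Emit:
send_rows(plan=[{"linear": [0,0,-0.014],"delta_rot": [0,0,0],"fingers": 0.03},{"linear": [0,0,-0.016],"delta_rot": [0,0,0],"fingers": 0.03},{"linear": [0,0,-0.02],"delta_rot": [0,0,0],"fingers": 0.03},{"linear": [0,0,-0.02],"delta_rot": [0,0,0],"fingers": 0.03},{"linear": [0,0,-0.02],"delta_rot": [0,0,0],"fingers": 0.03},{"linear": [0,0,-0.02],"delta_rot": [0,0,0],"fingers": 0.03},{"linear": [0,0,-0.02],"delta_rot": [0,0,0],"fingers": 0.03},{"linear": [0,0,-0.01],"delta_rot": [0,0,0],"fingers": 0.03},{"linear": [0,0,0],"delta_rot": [0,0,0],"fingers": 0.03},{"linear": [0,0,0],"delta_rot": [0,0,0],"fingers": 0.03}])

```text
clock: 9.67
position: [0.506, 0.2434, 0.2721]
ee_rot: [-0.001, 0.819, -0.574, 0.0]
contact_force: [0.3, 0.7, -3.0]
width: 0.0366
```

```bash
python3 -c "
from h import *
goto([.5085,.2457,.25],-69.95)
save('scene','s5.png',(120,60,480,420),2)"
```

```text
clk 9.6667 pos [0.506  0.2434 0.2721] lin(mm) [-1.3 -3.1 22.1] rot(deg) [-0.09  0.03 -0.05] F [ 0.3  0.7 -3. ] w 0.0366
```

View pics/s5.png

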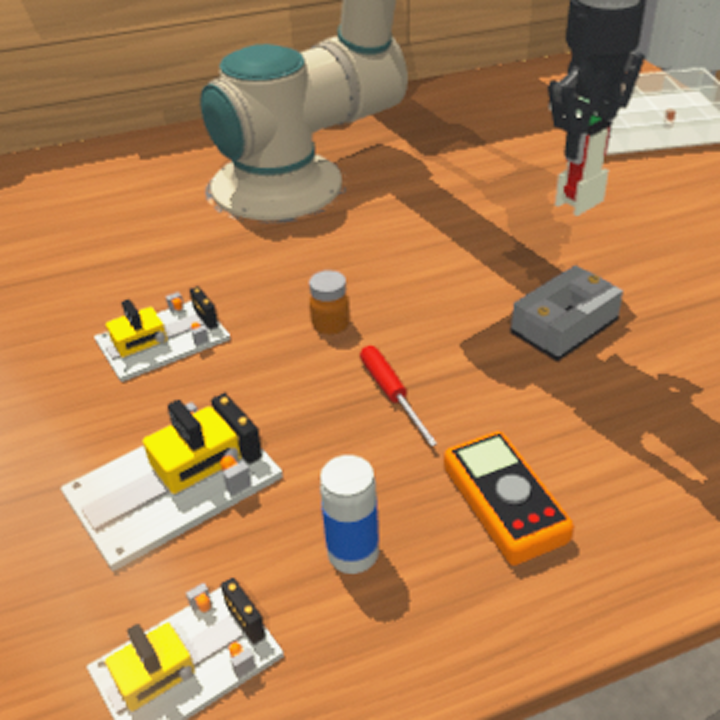

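The carrier is upright in the grip at (585,160), clear of its base at (567,310). The battery is home at (190,450) and the bystanders are unmoved.

```bash
python3 -c "
from h import *
s=manip.get_state();print(s['clock'],np.abs(s['qd']).max(),s['width'])
print(manip.sign_off())"
```

```text
9.7167 0.018081202705185626 0.03669322356145775
the job is handed in; nothing more can be done
None
```

Both parts of the task are done, in the order asked, and the job was handed in at 9.7 s.

- **Battery:** I slid the battery on the largest of the three look-alike shoes until it stopped hard. It did not move under a further 17 N push, and it stopped within about 2 mm of the expected home position. The pictures show it against the black block, past the orange noses.
- **Carrier:** I pinched both red catches and lifted the carrier straight up about 17 cm. At hand-in it was upright in the grip, clear of its base and nearly still. The wrist read about 3 N, against a carrier weight of about 2.6 N.
- **Bystanders:** The spray can, meter, jar and screwdriver look unmoved in the last picture.
- **Disagreement:** The gripper opening read 37 mm on the pinched catches instead of the nominal 42 mm, and 14.6 mm on the 16 mm ridge. I took this as give in the pads and did not check it further.

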